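# Brush out the brake reservoir, cap it and stroke the brake pedal

### The job

This motorcycle rear brake is being put back in order in the vise: take the long round brush from its tin, scrub the open fluid reservoir with three full strokes (down to its floor and most of the way back up), stand the brush back in its tin and sit the cap squarely on the reservoir. Only then, with the cap on, press the brake pedal by its tread right down to its stop and hold it there for a second, let it come all the way up, do the same a second time and leave it up. Keep both tins upright in their places and do not knock or shift the other things on the bench.

Things in the scene. Friction and masses are not known exactly. Their poses are not given: they have to be found in the camera images.
- fixture: grey vise fixed to the bench, holding a motorcycle rear brake. Origin: on the bench under the jaws; z up, +y towards the tread, +x the outer side (pedal, footpeg, reservoir), robot on the -x side. Vise 150 x 100 mm, 55 high, screw out to x -118. Upright plate at x -4..4 mm, y -158..42: 136 mm high, 108 behind y -48. Footpeg along x at y 0, z 105, to x 131: also the pedal's axis
- pot_floor (a point): centre of the inner floor of the open fluid reservoir: an upright round cream plastic pot, outside diameter 48 mm, bore 40 mm, 58 mm deep inside, wall 4 mm, 96 mm above the bench. In the fixture frame at x 34, y -115, z 96 mm; axes as the fixture
- pot_rim (a point): centre of the reservoir's mouth, 154 mm above the bench, straight above the floor point
- pedal (a joint): brake pedal angle in rad: 0 at rest (up), grows as the tread goes down, 0.26 at its stop bolt. A return spring lifts it: about 4.5 N at the tread to start it moving, about 12 N at the stop
- tread (a point): centre of the top of the pedal's ribbed tread, a flat aluminium plate 44 mm (fixture x) by 30 mm (fixture y), 124 mm above the bench at rest, at fixture x 38, y 142 mm; it goes down 36 mm, nearly straight, to the stop. Free space below it
- brush: long round brush, 200 mm, standing bristles down in its tin. Origin: centre of the flat bristle end; its z runs up along the brush. Soft bristles 34 mm across (their stiff core 24 mm) from 0 to 55 mm, steel wire 6 mm thick to 103 mm, round wooden handle 18 mm thick from 103 to 200 mm. 60 g
- brush_tin: the brush's tin: plain round steel tin, loose, outside diameter 58 mm, wall 3 mm, 75 mm high, inner floor 5 mm above the bench. Origin: centre of its underside
- cap: reservoir cap, black: a round knurled head 54 mm across and 16 mm high over a rubber plug 32 mm across and 8 mm long, lying plug down. Origin: centre of the plug's underside. Seated, the head rests on the reservoir's rim with the plug inside, so the origin is 8 mm below the rim. 50 g
- tool_tin: bystander, loose: the same kind of tin (58 mm across) with a screwdriver, a flat paint brush and a tyre lever in it, 180 mm high over all, nothing leaning out past its rim. Origin: centre of its underside
- grease_jar: bystander, loose: plain jar with white lid, 64 mm across, 62 mm high. Origin: centre of its underside
- tall_can: bystander, loose: standing spray can, 65 mm across, 235 mm high, near the reservoir. Origin: centre of its underside
- short_can: bystander, loose: standing spray can, 65 mm across, 190 mm high, near the tread. Origin: centre of its underside
- spanner: bystander, loose: flat steel spanner 175 mm long, lying on the bench on the outer side of the vise, along its own x axis. Origin: its middle
- socket: bystander, loose: steel socket 28 mm across, 38 mm high, standing on the bench on the outer side of the vise. Origin: centre of its underside
Not all that is in view belongs to the job. There is more than one size of the cap; the one meant has the size given above.

How it is judged:
On the way, in this order (a step that is already met when the one before it is completed fails the run):
1. the brush reaches the reservoir's floor (z of brush in the frame of pot_floor between -0.006 and 0.012 m and horizontal distance between brush and pot_floor below 0.016 m), for 0.05 s.
2. first stroke up: bristle end at least 30 mm above the floor (z of brush in the frame of pot_floor between 0.03 and 0.1 m and horizontal distance between brush and pot_floor below 0.022 m), for 0.05 s.
3. second stroke down to the floor (all of step 1), for 0.05 s.
4. second stroke up (all of step 2), for 0.05 s.
5. third stroke down to the floor (all of step 3), for 0.05 s.
6. the cap sits squarely on the reservoir (z of cap in the frame of pot_rim between -0.014 and -0.0045 m and horizontal distance between cap and pot_rim below 0.007 m and angle between cap's own z axis and vertical below 0.12 rad), for 0.2 s.
7. the pedal is pressed to its stop and held (0.7 s counts) (value of joint pedal above 0.235 rad), for 0.7 s.
8. the pedal is let all the way up (value of joint pedal below 0.04 rad), for 0.1 s.
9. the pedal is pressed to its stop and held a second time (value of joint pedal above 0.235 rad), for 0.7 s.
At the end, for the whole second after the job is handed in: Brush in its own tin, bristle end on the tin's floor (leaning is fine); tin upright, within 60 mm of its start; cap seated on the reservoir (plug in 4.5 mm or more, centred within 7 mm, level); pedal up (under 0.04 rad); bystanders within 30 mm of their start; brush and cap at rest (all of step 6 and value of joint pedal below 0.04 rad and horizontal distance between brush and brush_tin below 0.024 m and z of brush in the frame of brush_tin between 0 and 0.02 m and angle between brush_tin's own z axis and vertical below 0.1 rad and height (world z) of brush_tin below 0.01 m and distance of brush_tin from where it was at the start of the episode below 0.06 m and linear speed of each of brush, cap below 0.02 m/s and distance of each of tool_tin, grease_jar, tall_can, short_can, spanner, socket from where it was at the start of the episode below 0.03 m); the robot touches nothing.
It fails at once if the pedal is worked (over 0.06 rad) while the cap is not on the reservoir (value of joint pedal above 0.06 rad and not (z of cap in the frame of pot_rim between -0.014 and -0.0045 m and horizontal distance between cap and pot_rim below 0.007 m and angle between cap's own z axis and vertical below 0.12 rad)).
It fails at once if a bystander is shifted more than 30 mm or knocked over (distance of any of tool_tin, grease_jar, tall_can, short_can, spanner, socket from where it was at the start of the episode above 0.03 m or angle between any of tool_tin, grease_jar, tall_can, short_can, socket's own z axis and vertical above 0.5 rad).
It fails at once if the brush tin is tipped over (angle between brush_tin's own z axis and vertical above 0.6 rad).
It also fails if it takes over 72 s, if anything falls off the work surface, if the arm or the gripper's body presses on something with over 40 N, if the wrist force passes 120 N, or if a joint passes its speed limit or range.

### The arm

A 6-joint arm with a two-finger parallel gripper is mounted at the origin on the work surface. World frame = base frame: x ahead of the robot, y to its left, z up, the work surface at z = 0. Lengths are in m, angles in rad, forces in N, time in s.
With the tool pointing down it reaches from about 0.3 to 0.85 m from the base axis. Payload 5.4 kg.
Tool frame: the origin (TCP) lies at the very end of the fingers, on their centre line; the grasp point (between the pads) lies ctrl.grip_depth behind it (ctrl.grip_depth is the distance from the TCP to the grasp point, in m); z points along the fingers, y is the line along which they close (so a half turn about z gives the same grasp; the last joint's range is limited). The gripper opens to 85 mm and grips with 20 to 120 N. Pads are 22 mm wide; open, the fingers measure 114 mm over their backs; the gripper's body (76 mm by 85 mm) begins 54 mm behind the grasp point. The pads swing forward as they close: fully open they stand 13 mm farther back than shut.
Start: joints at [-1.326, 0.158, 1.597, -0, 1.386, -0.21], TCP at [0.253, -0.517, 0.206] pointing down, gripper open.
Joint ranges: [-2.91, 2.91], [-0.94, 2.29], [0.18, 2.7], [-1.29, 4.43], [0.17, 2.64], [-3, 3]. Speed limits (rad/s): [2.57, 2.57, 3.14, 3.14, 3.14, 3.14].

### API

Orientations are given as a rotation vector (axis times angle).
In Python, from plant import ctrl, vision gives the robot as it stands. Calls block until the motion is done:
- ctrl.movep(position, orientation): joint-space move of the TCP to a pose.
- ctrl.move_linear(position, attitude=None, rate=0.15): straight line of the TCP; attitude=None keeps the orientation; rate is the mean speed in m/s.
- ctrl.movej(angles): joint-space move.
- ctrl.move_gripper(opening, strength=None): finger opening in m; strength is the grip in N (None keeps the last); returns when the fingers have stopped.
- ctrl.hold(seconds).
- ctrl.inverse_kinematics(position, orientation): joint angles nearest the present ones, or None.
- ctrl.read_state(): the state.
- vision.snapshot(name): name is "scene" or "top" or "wrist"; returns a dict with "color" (384x512x3 uint8, red, green, blue), "vertical_fov" (degrees; the focal length in pixels is half the picture's height over the tangent of half this angle, whatever the lens; pixels are square), "cx", "cy" (the principal point, pixels), "rvec" (rotation vector, rad) and "tvec" (3), from world to camera coordinates, as OpenCV has them; the wrist camera has in their place "hand_eye" (4x4, takes a point from camera to tool coordinates, whose origin is the TCP and whose axes are the flange's). Camera axes: x right, y down, z forward; pixel columns grow to the right and rows downward; lengths in m; the calibration is good to about 2 mm. A picture is of the moment at which its call begins: read the wrist's pose just before it. There is no depth.
A pose or a line that the arm cannot do raises ctrl.IKError and nothing moves.
- ctrl.close_job(): hands the job in; it is judged then, once.
The state is a dict: "t": time; "qpos": joint angles; "joint_velocities": joint speeds; "joint_torque": joint torques, N m; "tool_pos": TCP position; "tool_rot": TCP orientation; "wrist_force": force on the tool from outside, world axes, zero at the start; "ft_torque": the same for the moment, N m; "opening": finger opening in m; "grasp_force": force on a finger pad.
Only numpy, scipy, OpenCV 4.12 (cv2) and the standard library are available. Lean on these libraries where they do the work, as an engineer would, in place of code of your own. Each camera call takes 0.05 s, during which the arm holds its last target. There are 200 camera calls.

## Working session

There is one attempt and no reset: what is moved stays moved. The work goes in short steps, each a Python script; the robot and the scene stay as the last script left them, time stands still between calls to the robot, and variables do not carry over. Pictures are saved under pics/ and viewed, at most 13 in all, crops included, and the job is handed in when it is done.

```bash
ls; mkdir -p pics; python3 - <<'E'
from plant import ctrl, vision
import cv2,pickle
d={}
for n in("scene","top","wrist"):
    s=vision.snapshot(n); d[n]=s
    cv2.imwrite(f"pics/{n}0.png",s["color"][:,:,::-1])
    print(n,{k:v for k,v in s.items() if k!="color"})
s=ctrl.read_state();print(s,ctrl.grip_depth)
d["state"]=s
pickle.dump(d,open("d0.pkl","wb"))
im=cv2.resize(d["top"]["color"][:,:,::-1],(800,600),interpolation=cv2.INTER_CUBIC);cv2.imwrite("pics/top0b.png",im)
im=cv2.resize(d["scene"]["color"][:,:,::-1],(800,600),interpolation=cv2.INTER_CUBIC);cv2.imwrite("pics/scene0b.png",im)
E
```

```text
pics
scene {'vertical_fov': 43.26996936242958, 'cx': 254.76030374905076, 'cy': 201.2824534930681, 'rvec': array([ 1.10218225,  2.21150633, -1.16646648]), 'tvec': array([ 0.35335398, -0.15138527,  1.58197091])}
top {'vertical_fov': 47.11778207457756, 'cx': 249.8191279649166, 'cy': 190.95426327511194, 'rvec': array([ 2.10778489, -2.14240266,  0.16329048]), 'tvec': array([0.00776672, 0.58793305, 1.17765774])}
wrist {'vertical_fov': 65.83916295420293, 'cx': 254.33291442854755, 'cy': 193.00338897540726, 'hand_eye': array([[-9.62258733e-04, -9.53554908e-01, -3.01217714e-01,
         7.72369822e-02],
       [ 9.99999051e-01, -6.20489073e-04, -1.23029756e-03,
        -1.31640985e-03],
       [ 9.86253977e-04, -3.01218612e-01,  9.53554600e-01,
        -1.66792478e-01],
       [ 0.00000000e+00,  0.00000000e+00,  0.00000000e+00,
         1.00000000e+00]])}
{'t': 0.15, 'qpos': array([-1.32607947e+00,  1.58894131e-01,  1.59795968e+00, -3.13485555e-05,
        1.38622217e+00, -2.10126475e-01]), 'joint_velocities': array([ 3.50330113e-05, -2.31893153e-03, -3.63874482e-03,  1.02376218e-03,
        1.73130853e-03, -2.45854043e-04]), 'joint_torque': array([ 8.85422451e-04, -3.96376383e+01, -3.31785393e+01, -6.72504552e-05,
        5.44045804e-03, -1.54761187e-05]), 'tool_pos': array([ 0.25244054, -0.51605025,  0.20574046]), 'tool_rot': array([-3.05925322e+00, -7.07997936e-01,  8.86457308e-05]), 'wrist_force': array([ 0.14454129, -0.1638856 ,  1.06050741]), 'ft_torque': array([ 0.00740906, -0.01779624, -0.05105109]), 'grasp_force': 0.0, 'opening': 0.08562048090558501} 0.0187
```

View pics/top0b.png

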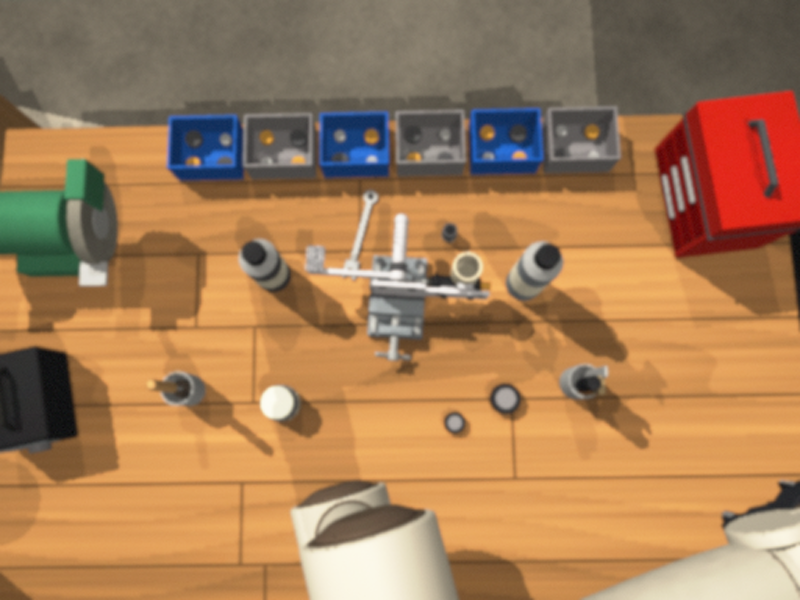

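View pics/scene0b.png

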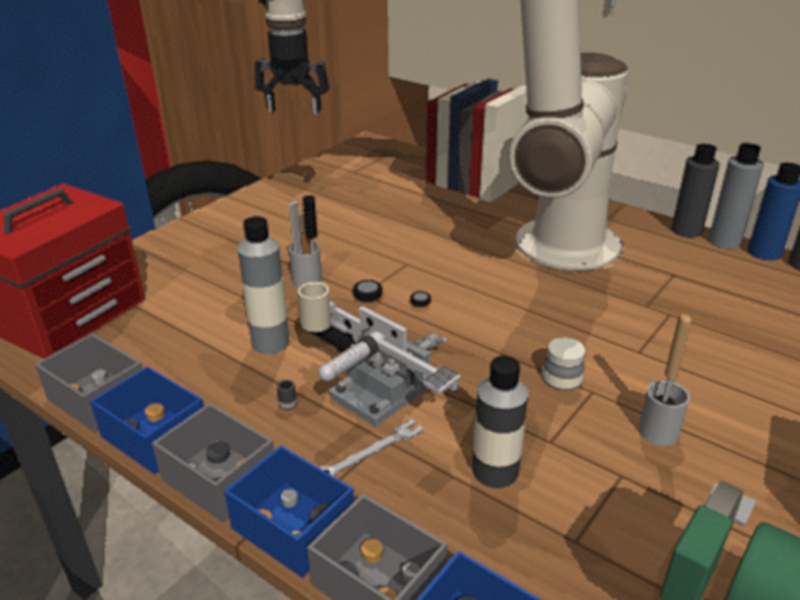

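The top view (800x600) shows the brush tin at (182,388) with its wooden handle leaning left to (150,385). The large cap is at (505,398), the small one at (455,422) and the pot mouth at (467,267). The tread is at (315,258), the tool tin at (583,382), the jar at (280,403), and the cans at (265,265) and (535,270). The scene view shows the same layout, with the pot at (314,293), tread (440,378), handle top (684,320) and big cap (367,290).

```bash
cat > h.py <<'E'
import numpy as np, cv2, pickle
from scipy.spatial.transform import Rotation as R
def campose(s,st=None):
    "camera-to-world R, origin"
    if "rvec" in s:
        A=R.from_rotvec(s["rvec"]).as_matrix(); return A.T,-A.T@s["tvec"]
    T=np.eye(4);T[:3,:3]=R.from_rotvec(st["tool_rot"]).as_matrix();T[:3,3]=st["tool_pos"]
    T=T@s["hand_eye"]; return T[:3,:3],T[:3,3]
def foc(s): return s["color"].shape[0]/2/np.tan(np.radians(s["vertical_fov"]/2))
def ray(s,px,st=None):
    A,o=campose(s,st);f=foc(s)
    d=A@np.array([(px[0]-s["cx"])/f,(px[1]-s["cy"])/f,1]);return o,d/np.linalg.norm(d)
def onz(s,px,z,st=None):
    o,d=ray(s,px,st);return o+d*(z-o[2])/d[2]
def tri(*rays):
    M=np.zeros((3,3));b=np.zeros(3)
    for o,d in rays:
        P=np.eye(3)-np.outer(d,d);M+=P;b+=P@o
    p=np.linalg.solve(M,b)
    return p,[np.linalg.norm((np.eye(3)-np.outer(d,d))@(p-o)) for o,d in rays]
def proj(s,p,st=None):
    A,o=campose(s,st);c=A.T@(np.asarray(p)-o);f=foc(s);return np.array([f*c[0]/c[2]+s["cx"],f*c[1]/c[2]+s["cy"]])
def down(yaw): # tool z down; tool y (closing line) at angle yaw+90deg from world x... tool x at yaw
    c,s=np.cos(yaw),np.sin(yaw)
    return R.from_matrix(np.array([[c,s,0],[s,-c,0],[0,0,-1]])).as_rotvec()
E
python3 - <<'E'
from h import *
np.set_printoptions(precision=4,suppress=True)
d=pickle.load(open("d0.pkl","rb"));k=512/800
t,s=d["top"],d["scene"]
P=dict(pot=((467,267),(314,293)),tread=((315,258),(440,378)),htop=((151,385),(684,320)),cap=((505,398),(367,290)),scap=((455,422),(421,297)),jar=((280,400),(566,352)),pegtip=((400,216),(325,371)),toolrim=((583,380),(305,250)),tallcap=((547,256),(257,228)),shortcap=((252,250),(505,372)),socket=((449,231),(287,385)))
for n,(a,b) in P.items():
    p,e=tri(ray(t,np.array(a)*k),ray(s,np.array(b)*k));print(n,p,np.round(e,4))
print("cap z.012",onz(t,np.array((505,398))*k,.024),"tin rim",onz(t,np.array((182,388))*k,.075),"pot",onz(t,np.array((467,267))*k,.154),"tread",onz(t,np.array((315,258))*k,.124))
E
```

```text
pot [ 0.6218 -0.1309  0.1469] [0.0003 0.0003]
tread [0.6482 0.1233 0.1211] [0.001 0.001]
htop [0.434  0.3659 0.1985] [0.0011 0.0011]
cap [ 0.4101 -0.2039  0.0148] [0.0005 0.0005]
scap [ 0.3683 -0.1121  0.0132] [0.0011 0.0011]
jar [0.41   0.1957 0.0523] [0.003 0.003]
pegtip [ 0.7219 -0.0218  0.1111] [0.0003 0.0003]
toolrim [ 0.4372 -0.3301  0.0699] [0.0004 0.0004]
tallcap [ 0.62   -0.2463  0.2219] [0.0007 0.0007]
shortcap [0.6492 0.2195 0.1787] [0.0004 0.0004]
socket [ 0.7144 -0.1116  0.0355] [0.0008 0.0008]
cap z.012 [ 0.4096 -0.2021  0.024 ] tin rim [0.4338 0.3582 0.075 ] pot [ 0.6201 -0.1299  0.154 ] tread [0.647  0.1238 0.124 ]
```

```bash
cat > v1.py <<'E'
from h import *
from plant import ctrl, vision
V={}
def look(n,p,yaw):
    ctrl.movep(p,down(yaw)); ctrl.hold(.25)
    st=ctrl.read_state(); s=vision.snapshot("wrist"); V[n]=(s,st)
h=np.pi/2
look("cap1",[.41,-.20,.26],h); look("cap2",[.41,-.16,.26],h)
look("pot1",[.62,-.13,.30],h); look("pot2",[.60,-.08,.30],h)
look("tr1",[.648,.123,.30],0); look("tr2",[.60,.123,.30],0)
look("br1",[.434,.36,.31],0); look("br2",[.39,.36,.31],0)
V["top"]=vision.snapshot("top"),None; V["scene"]=vision.snapshot("scene"),None
print(ctrl.read_state()["t"]); pickle.dump(V,open("v1.pkl","wb"))
g=[cv2.resize(V[n][0]["color"][:,:,::-1],(400,300),interpolation=cv2.INTER_AREA) for n in("cap1","pot1","tr1","br1")]
cv2.imwrite("pics/v1.png",np.vstack([np.hstack(g[:2]),np.hstack(g[2:])]))
E
python3 v1.py
```

```text
8.8667
```

View pics/v1.png

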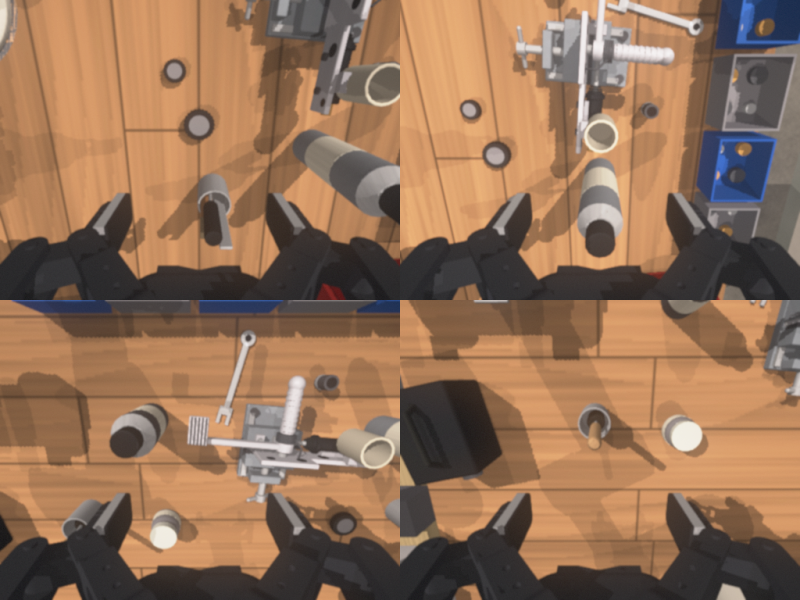

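The wrist views show the cap at (255,159), pot mouth at (256,171), tread at (253,168) and handle top at (248,179) in full-size pixels. I'll segment each of these and enlarge the crops.

```bash
cat > seg.py <<'E'
from h import *
np.set_printoptions(precision=4,suppress=True)
V=pickle.load(open("v1.pkl","rb"))
G=dict(cap=[.41,-.204,.024],pot=[.621,-.130,.154],tr=[.647,.1235,.124],br=[.434,.366,.205])
rows=[]
for i in "12":
    row=[]
    for n in G:
        s,st=V[n+i]; c=np.round(proj(s,G[n],st)).astype(int); w=40
        cr=s["color"][c[1]-w:c[1]+w,c[0]-w:c[0]+w]; hsv=cv2.cvtColor(cr,cv2.COLOR_RGB2HSV); 
        print(n+i,"centre px",c,"hsv at centre",hsv[w-1:w+2,w-1:w+2].reshape(-1,3).mean(0))
        row.append(cv2.resize(cr[:,:,::-1],(200,200),interpolation=cv2.INTER_CUBIC))
    rows.append(np.hstack(row))
im=np.vstack(rows)
for k in range(0,800,40): im[::200,k]=im[0::200,k]; cv2.line(im,(k,0),(k,5),(0,255,0)); cv2.line(im,(k,200),(k,205),(0,255,0))
for k in range(0,400,40): cv2.line(im,(0,k),(5,k),(0,255,0))
cv2.imwrite("pics/seg.png",im)
E
python3 seg.py
```

```text
cap1 centre px [255 162] hsv at centre [  6.8889  23.4444 159.4444]
pot1 centre px [256 175] hsv at centre [ 15.7778  52.6667 138.8889]
tr1 centre px [255 168] hsv at centre [  3.      16.6667 181.4444]
br1 centre px [249 184] hsv at centre [ 14.6667 116.5556 210.6667]
cap2 centre px [255 189] hsv at centre [  5.3333  23.     159.6667]
pot2 centre px [273 217] hsv at centre [ 15.6667  54.5556 123.8889]
tr2 centre px [255 127] hsv at centre [  2.3333  16.     190.8889]
br2 centre px [249 138] hsv at centre [ 14.6667 115.8889 208.1111]
```

View pics/seg.png

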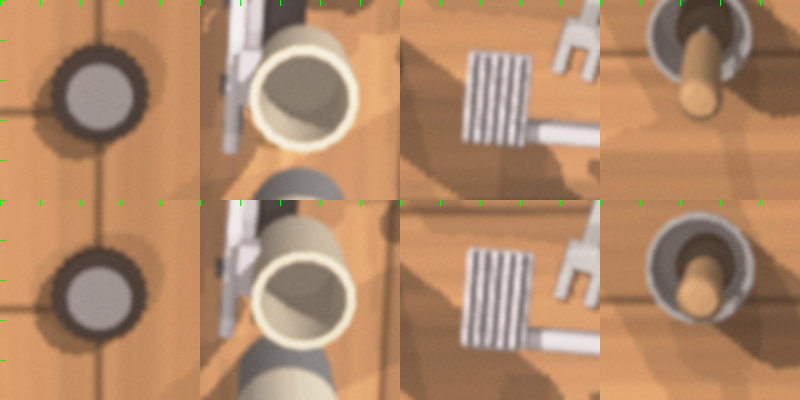

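The crops show the cap's grey disc, the bright pot rim ring, the ribbed tread (crop centres (97,99) and (98,98)) and the bright handle end, all close to the predicted pixels. Next I'll fit contours and triangulate.

```bash
cat > fit.py <<'E'
from seg import *
def blob(n,f,w=30):
    s,st=V[n];c=np.round(proj(s,G[n[:-1]],st)).astype(int)
    m=np.zeros(s["color"].shape[:2],np.uint8)
    m[c[1]-w:c[1]+w,c[0]-w:c[0]+w]=f(cv2.cvtColor(s["color"],cv2.COLOR_RGB2HSV).astype(int))[c[1]-w:c[1]+w,c[0]-w:c[0]+w]
    cs=max(cv2.findContours(m,cv2.RETR_EXTERNAL,cv2.CHAIN_APPROX_NONE)[0],key=cv2.contourArea)
    e=cv2.fitEllipse(cv2.convexHull(cs)); return np.array(e[0]),e[1]
F=dict(cap=lambda h:(h[...,1]<60)&(h[...,2]>110),pot=lambda h:(h[...,2]>215)&(h[...,1]<75),br=lambda h:(h[...,2]>195)&(h[...,1]<135))
for n in F:
    r=[];
    for i in "12":
        c,e=blob(n+i,F[n],14 if n=="br" else 30); print(n+i,c,e); r.append(ray(V[n+i][0],c,V[n+i][1])); print("   on z",onz(V[n+i][0],c,G[n][2],V[n+i][1]))
    print(n,*tri(*r))
r=[ray(V[n][0],c,V[n][1]) for n,c in (("tr1",(253.8,167.8)),("tr2",(254.2,126.4)))];print("tread",*tri(*r),onz(V["tr1"][0],(253.8,167.8),.124,V["tr1"][1]))
# tin rim in br2: crop ellipse centre (700,268) of sheet
s,st=V["br2"]; c=np.round(proj(s,G["br"],st)); 
print("tin rim",onz(s,c-40+np.array([100,68])/2.5,.075,st))
s,st=V["br1"]; c=np.round(proj(s,G["br"],st)); print("tin rim",onz(s,c-40+np.array([99,35])/2.5,.075,st))
E
python3 fit.py | grep -v centre
```

```text
cap1 [254.3068 160.1502] (26.38482093811035, 26.689098358154297)
   on z [ 0.409  -0.2017  0.024 ]
cap2 [254.1992 187.9632] (25.089433670043945, 25.91994857788086)
   on z [ 0.4091 -0.2017  0.024 ]
cap [ 0.409  -0.2018  0.0239] [np.float64(1.4886076334186716e-05), np.float64(1.4886076334199847e-05)]
pot1 [257.3453 173.7874] (42.44903564453125, 44.033485412597656)
   on z [ 0.622  -0.1291  0.154 ]
pot2 [274.2101 216.5003] (38.79802322387695, 41.68991470336914)
   on z [ 0.6219 -0.129   0.154 ]
pot [ 0.622  -0.1293  0.1531] [np.float64(2.0904947025611978e-05), np.float64(2.0904947025613706e-05)]
br1 [246.8015 182.5248] (11.339086532592773, 14.758330345153809)
   on z [0.4359 0.368  0.205 ]
br2 [247.2763 135.9315] (11.77196979522705, 15.103500366210938)
   on z [0.4356 0.3677 0.205 ]
br [0.4353 0.3679 0.2029] [np.float64(0.00014043268252730902), np.float64(0.00014043268252712985)]
tread [0.6482 0.1248 0.1275] [np.float64(0.00021402146860058737), np.float64(0.00021402146860058965)] [0.6474 0.125  0.124 ]
tin rim [0.4344 0.3685 0.075 ]
tin rim [0.4346 0.3688 0.075 ]
```

Both measurements agree closely: cap top z is 0.0239, rim 0.1531, handle top 0.203, and every miss is under 0.3 mm. Now I'll grasp the brush.

```bash
cat > g1.py <<'E'
from h import *
from plant import ctrl, vision
x,y=.4353,.368
ctrl.movep([x,y,.30],down(0)); ctrl.move_linear([x,y,.146],rate=.12); ctrl.move_gripper(.0,40)
st=ctrl.read_state();print(st["opening"],st["grasp_force"],st["tool_pos"],st["wrist_force"])
ctrl.move_linear([x,y,.36],rate=.15); ctrl.hold(.3)
st=ctrl.read_state();print(st["opening"],st["grasp_force"],st["t"],st["tool_pos"])
s=vision.snapshot("wrist"); t=vision.snapshot("top"); c=vision.snapshot("scene")
pickle.dump((s,st,t,c),open("g1.pkl","wb"))
for z in (0,.05,.146-.005): print(proj(s,[x,y,.36-z],st),proj(c,[x,y,.36-z]),proj(t,[x,y,.36-z]))
g=[cv2.resize(i["color"][:,:,::-1],(400,300),interpolation=cv2.INTER_AREA) for i in(s,t,c)]
p=np.round(proj(c,[x,y,.28])).astype(int)
g.append(cv2.resize(c["color"][p[1]-60:p[1]+60,p[0]-80:p[0]+80,::-1],(400,300),interpolation=cv2.INTER_CUBIC))
cv2.imwrite("pics/g1.png",np.vstack([np.hstack(g[:2]),np.hstack(g[2:])]))
E
python3 g1.py
```

```text
0.016527337793638443 39.46388393291272 [0.43540352 0.36797718 0.14610166] [-0.49487788 -0.0449202   0.48665296]
0.01682765334121385 39.27839744312223 13.1083 [0.43520536 0.36795734 0.35969222]
[256.67328059 230.13105341] [456.9999055  134.97371734] [ 67.75159346 242.02532403]
[256.23722886 202.89920294] [451.083084   158.23560903] [ 77.59436779 243.28839177]
[255.78093147 174.40299132] [441.18658014 197.14355999] [ 93.11712483 245.28033967]
```

View pics/g1.png

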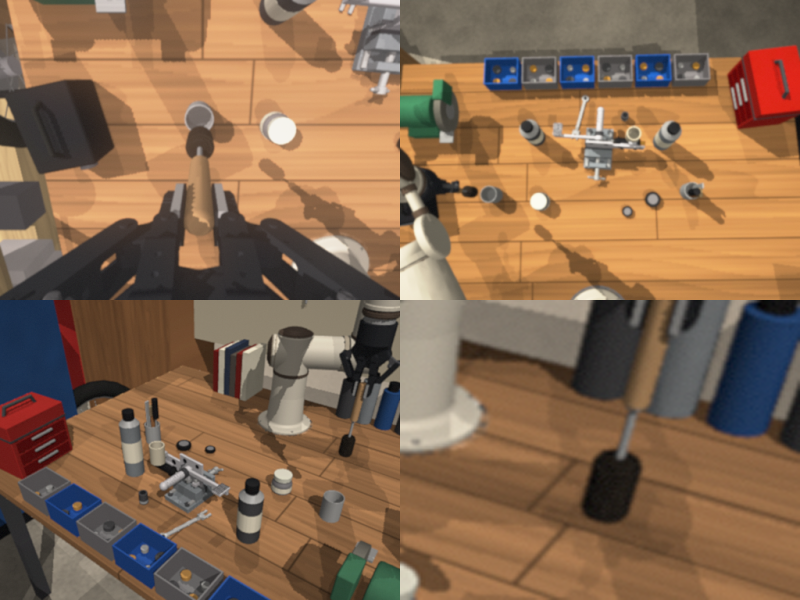

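The brush hangs straight: its tip is at about (443,197) in the scene view against a predicted (441,197). The tin is still standing. Now I'll scrub and check the forces.

```bash
cat > s1.py <<'E'
from h import *
from plant import ctrl, vision
s,_,t,c=pickle.load(open("g1.pkl","rb"));st=_
print("tin now",onz(s,(256,150),.075,st),onz(t,(115.2,247),.075))
x,y=.622,-.1292
ctrl.movep([x,y,.37],down(0)); ctrl.move_linear([x,y,.31],rate=.12)
for i in range(3):
    ctrl.move_linear([x,y,.240],rate=.1); ctrl.hold(.2)
    st=ctrl.read_state();print("down",st["tool_pos"],st["wrist_force"],st["opening"])
    if i<2:
        ctrl.move_linear([x,y,.286],rate=.12); ctrl.hold(.15); print("up",ctrl.read_state()["tool_pos"])
    else: pass
c=vision.snapshot("scene")
ctrl.move_linear([x,y,.37],rate=.15); print(ctrl.read_state()["t"])
c2=vision.snapshot("scene"); w=vision.snapshot("wrist"); st=ctrl.read_state()
pickle.dump((c,c2,w,st),open("s1.pkl","wb"))
p=np.round(proj(c,[x,y,.2])).astype(int); print(p)
g=[i["color"][p[1]-75:p[1]+75,p[0]-60:p[0]+60,::-1] for i in (c,c2)]
g=[cv2.resize(i,(400,500),interpolation=cv2.INTER_CUBIC) for i in g]
cv2.imwrite("pics/s1.png",np.hstack(g)); print("tip pred",(proj(c2,[x,y,.37-.141])-p+[60,75])*[400/120,500/150])
E
python3 s1.py
```

```text
tin now [0.43772975 0.36710803 0.075     ] [0.4373786  0.36179165 0.075     ]
down [ 0.62245821 -0.12939255  0.2410151 ] [-1.11840449 -0.22640436 -1.94063141] 0.01708100856702999
up [ 0.62140141 -0.12897727  0.28448787]
down [ 0.62222163 -0.12922901  0.24045621] [-0.26650276 -0.58491924 -0.78341794] 0.016829510918000612
up [ 0.62140029 -0.12894159  0.28447295]
down [ 0.62218584 -0.12925095  0.24038011] [ 0.20770414 -0.64519458 -0.88538428] 0.017070641719573613
20.925
[200 169]
tip pred [196.72749877 212.5858155 ]
```

View pics/s1.png

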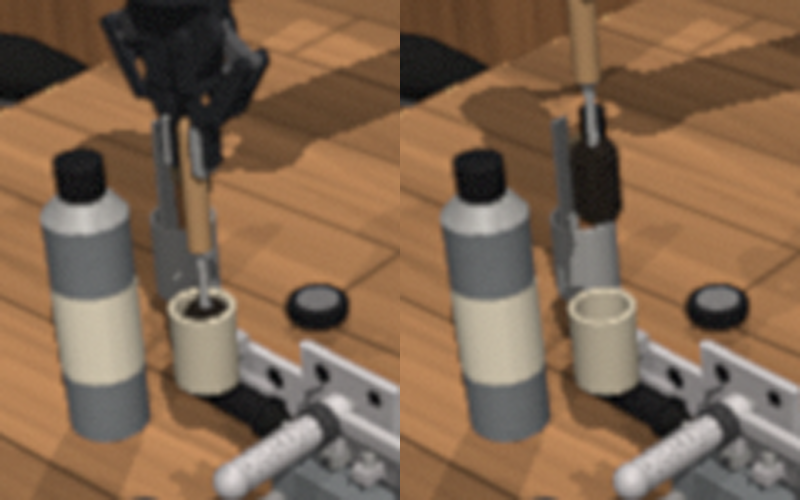

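Before, the bristles sat level with the rim while on the floor; after lifting, the brush is still straight with its tip at (200,212) as predicted, so nothing slipped. Next I'll return the brush, then grasp the cap.

```bash
cat > b1.py <<'E'
from h import *
from plant import ctrl, vision
x,y=.4356,.368
ctrl.movep([x,y,.36],down(0)); ctrl.move_linear([x,y,.30],rate=.15); ctrl.move_linear([x,y,.1465],rate=.12); ctrl.hold(.2)
st=ctrl.read_state();print(st["wrist_force"],st["tool_pos"])
ctrl.move_gripper(.05); ctrl.hold(.2)
st=ctrl.read_state(); ctrl.move_gripper(.085)
ctrl.move_linear([x,y,.31],rate=.15); ctrl.hold(.2); sb=ctrl.read_state(); b=vision.snapshot("wrist")
x,y,h=.409,-.2018,np.pi/2
ctrl.movep([x,y,.22],down(h)); ctrl.move_linear([x,y,.04],rate=.15); ctrl.move_linear([x,y,.003],rate=.05); ctrl.hold(.1)
st=ctrl.read_state();print(st["wrist_force"],st["tool_pos"])
ctrl.move_gripper(0,60);st=ctrl.read_state();print(st["opening"],st["grasp_force"],st["tool_pos"],st["wrist_force"])
ctrl.move_linear([x,y,.22],rate=.12); ctrl.hold(.2)
st=ctrl.read_state();print(st["opening"],st["grasp_force"],st["t"])
c=vision.snapshot("scene"); w=vision.snapshot("wrist"); t=vision.snapshot("top")
pickle.dump((b,sb,c,w,t,st),open("b1.pkl","wb"))
p=np.round(proj(c,[x,y,.24])).astype(int); print(p, proj(c,[x,y,.22-.003]))
z=c["color"][p[1]-45:p[1]+45,p[0]-60:p[0]+60,::-1]
g=[cv2.resize(i,(400,300),interpolation=cv2.INTER_CUBIC) for i in (b["color"][:,:,::-1],z,w["color"][:,:,::-1],c["color"][:,:,::-1])]
cv2.imwrite("pics/b1.png",np.vstack([np.hstack(g[:2]),np.hstack(g[2:])]))
E
python3 b1.py
```

```text
[-0.41117977  0.29530001 -0.18994584] [0.43583642 0.36816996 0.14697317]
[-1.0592524  -0.47351351  0.17333182] [ 0.40931869 -0.20208711  0.00338516]
0.00025513280398720996 0.0 [ 0.40900704 -0.20180047  0.0029917 ] [ 0.27805433 -0.9508553  -0.45876805]
-4.320192721189647e-05 0.0 35.3
[233 114] [233.55289737 122.03295581]
```

View pics/b1.png

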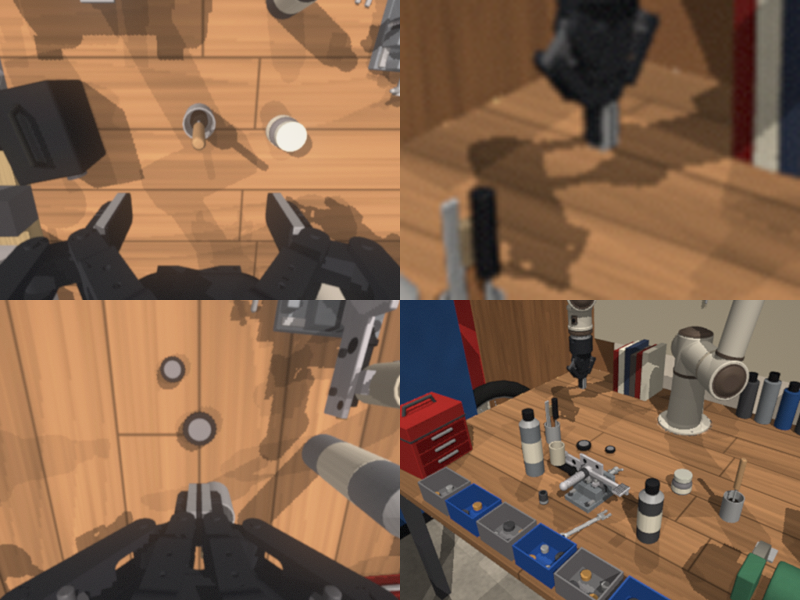

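The cap was not taken: the gripper closed to 0, and the cap still lies at about (256,166) in the wrist view. The brush stands back in its tin. I'll re-measure the cap and check where the fingertips really are at a 60 mm opening.

```bash
cat > c1.py <<'E'
from h import *
from plant import ctrl, vision
np.set_printoptions(precision=4,suppress=True)
def capfit(w,st,z=.024,g=(.409,-.2018)):
    c=np.round(proj(w,[*g,z],st)).astype(int);h=cv2.cvtColor(w["color"],cv2.COLOR_RGB2HSV).astype(int)
    m=np.zeros(h.shape[:2],np.uint8);q=np.s_[c[1]-28:c[1]+28,c[0]-28:c[0]+28];m[q]=((h[...,1]<60)&(h[...,2]>110))[q]
    k=max(cv2.findContours(m,cv2.RETR_EXTERNAL,cv2.CHAIN_APPROX_NONE)[0],key=cv2.contourArea)
    e=cv2.fitEllipse(cv2.convexHull(k));return onz(w,e[0],z,st),e[1]
if __name__=="__main__":
    b,sb,c,w,t,st=pickle.load(open("b1.pkl","rb")); print("cap",*capfit(w,st))
    ctrl.move_gripper(.060); ctrl.hold(.05); st=ctrl.read_state(); w=vision.snapshot("wrist"); print(st["opening"],st["t"],capfit(w,st))
    pickle.dump((w,st),open("c1.pkl","wb"))
    T=lambda p:R.from_rotvec(st["tool_rot"]).as_matrix()@p+st["tool_pos"]
    for z in (-.015,-.010,-.005,0): print(z,[proj(w,T(np.array([dx,sy*.03,z])),st) for sy in(-1,1) for dx in(-.011,.011)])
    cv2.imwrite("pics/c1.png",cv2.resize(w["color"][184:384,110:400,::-1],(783,540),interpolation=cv2.INTER_CUBIC))
E
python3 c1.py
```

```text
cap [ 0.409  -0.2016  0.024 ] (29.034250259399414, 29.568899154663086)
0.060179800033098384 36.1 (array([ 0.4091, -0.2018,  0.024 ]), (29.202932357788086, 29.744718551635742))
-0.015 [array([203.5112, 261.4776]), array([201.4372, 226.514 ]), array([307.1873, 261.4004]), array([309.2669, 226.4275])]
-0.01 [array([204.8867, 257.1007]), array([202.9245, 222.9486]), array([305.7599, 257.0248]), array([307.7256, 222.8639])]
-0.005 [array([206.1898, 252.9541]), array([204.3306, 219.578 ]), array([304.4078, 252.8796]), array([306.2685, 219.495 ])]
0 [array([207.4261, 249.0203]), array([205.6619, 216.3866]), array([303.125, 248.947]), array([304.889 , 216.3054])]
```

View pics/c1.png

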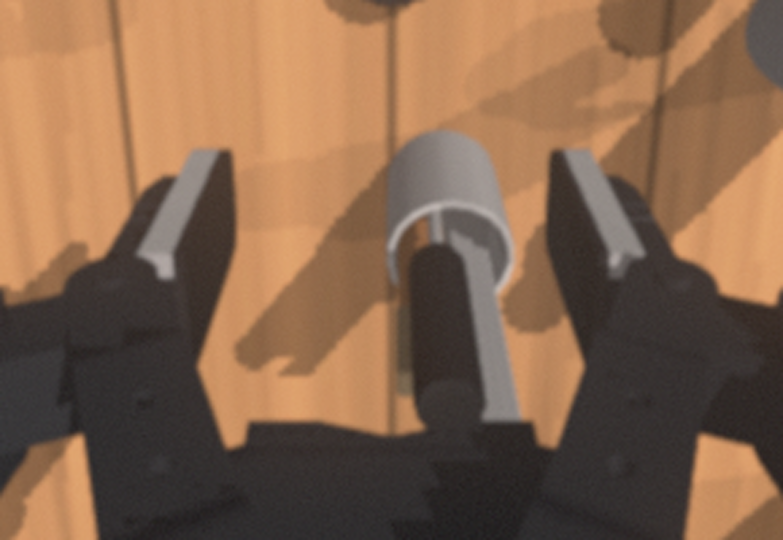

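The crop shows the fingertip edges at about (232,150) to (237,245). That puts the real tips roughly 28 mm behind the nominal TCP at this opening, so I closed above the 24 mm cap. The scene crop of the closed fingers agrees. The cap hasn't moved. I'll go about 28 mm lower, guarded by the wrist force.

```bash
cat > c2.py <<'E'
from h import *
from plant import ctrl, vision
x,y=.4090,-.2017
f0=ctrl.read_state()["wrist_force"][2]
ctrl.move_linear([x,y,.01],rate=.18); ctrl.move_linear([x,y,-.014],rate=.06)
for z in (-.0175,-.021,-.0245):
    ctrl.move_linear([x,y,z],rate=.06); f=ctrl.read_state()["wrist_force"][2]-f0
    if abs(f)>4: print("contact",z,f); ctrl.move_linear([x,y,z+.002],rate=.05); break
ctrl.move_gripper(0,60);ctrl.hold(.1);st=ctrl.read_state();zg=st["tool_pos"][2];print(st["opening"],st["grasp_force"],st["tool_pos"],st["wrist_force"])
if st["opening"]>.04:
    ctrl.move_linear([x,y,.20],rate=.15); ctrl.hold(.2)
st=ctrl.read_state();print(st["opening"],st["grasp_force"],st["t"],zg)
c=vision.snapshot("scene"); w=vision.snapshot("wrist")
pickle.dump((c,w,st,zg),open("c2.pkl","wb"))
cc=st["tool_pos"]-[0,0,zg]; p=np.round(proj(c,cc)).astype(int)
z=c["color"][p[1]-45:p[1]+45,p[0]-60:p[0]+60,::-1]
q=np.array(proj(w,cc+[0,0,.024],st)); print("wrist cap-top pred",q*400/512)
g=[cv2.resize(i,(400,300),interpolation=cv2.INTER_CUBIC) for i in (w["color"][:,:,::-1],z)]
cv2.imwrite("pics/c2.png",np.hstack(g))
E
python3 c2.py
```

```text
0.051958470372732705 62.62450575828552 [ 0.40930212 -0.20194531 -0.0241358 ] [-1.323325    0.1201876   5.23349472]
0.05208144147282844 62.571362257003784 40.95 -0.024135800518859746
wrist cap-top pred [199.59393719 216.94595835]
```

View pics/c2.png

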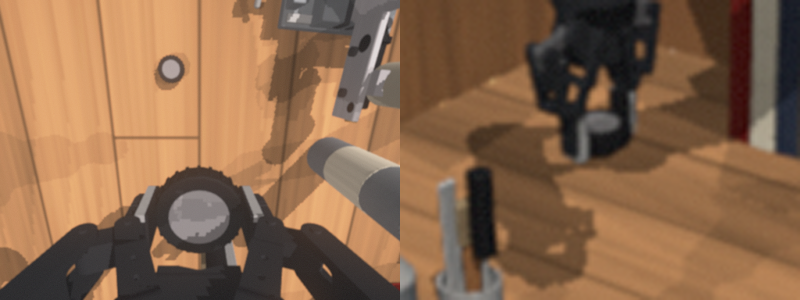

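The cap is held level and centred, at (200,215) against a predicted (200,217). Now I'll seat it.

```bash
cat > p1.py <<'E'
from h import *
from plant import ctrl, vision
from c1 import capfit
zg=-.0241; x,y=.622,-.1291
ctrl.move_linear([x,y,.20],rate=.2); ctrl.hold(.1)
ctrl.move_linear([x,y,zg+.165],rate=.12); ctrl.hold(.1); f0=ctrl.read_state()["wrist_force"][2]
for z in (.158,.152,.149,.147,.1460):
    ctrl.move_linear([x,y,zg+z],rate=.06); f=ctrl.read_state()["wrist_force"][2]-f0; print(z,round(f,2))
    if abs(f)>6: break
st=ctrl.read_state();print(st["tool_pos"],st["wrist_force"])
ctrl.move_gripper(.072); ctrl.move_linear([x,y,.25],rate=.2); ctrl.hold(.2)
st=ctrl.read_state(); w=vision.snapshot("wrist"); c=vision.snapshot("scene"); print(st["t"],capfit(w,st,.170,(x,y)))
pickle.dump((w,st,c),open("p1.pkl","wb"))
p=np.round(proj(c,[x,y,.16])).astype(int); z=c["color"][p[1]-45:p[1]+45,p[0]-60:p[0]+60,::-1]
g=[cv2.resize(i,(400,300),interpolation=cv2.INTER_CUBIC) for i in (w["color"][:,:,::-1],z)]
cv2.imwrite("pics/p1.png",np.hstack(g))
E
python3 p1.py
```

```text
0.158 0.27
0.152 -0.05
0.149 -1.21
0.147 -0.54
0.146 -0.45
[ 0.6221 -0.1291  0.122 ] [-0.2901 -0.3361 -0.4298]
45.7583 (array([ 0.6215, -0.1293,  0.17  ]), (40.68195343017578, 42.57448196411133))
```

View pics/p1.png

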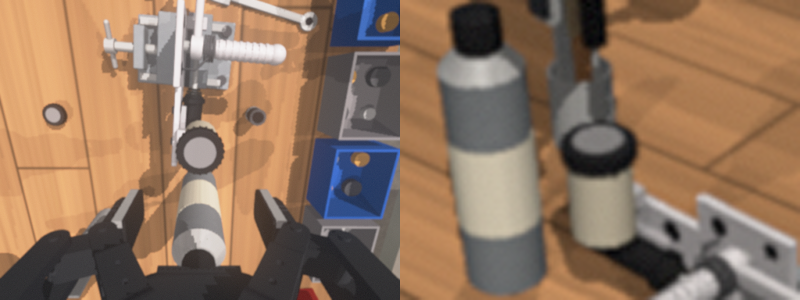

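The cap is seated squarely, centred within 1 mm (black head flush on the cream pot at (600,150)). Next is the pedal, guarded by wrist force.

```bash
cat > t1.py <<'E'
from h import *
from plant import ctrl, vision
x,y=.648,.1248
ctrl.move_gripper(0,40); ctrl.movep([x,y,.22],down(0)); ctrl.move_linear([x,y,.13],rate=.15); ctrl.hold(.1)
f0=ctrl.read_state()["wrist_force"][2]; z=.13; z0=None
F=lambda:ctrl.read_state()["wrist_force"][2]-f0
while z>.09:
    z-=.004; ctrl.move_linear([x,y,z],rate=.08); f=F()
    if abs(f)>2: z0=z;break
print("contact",z,f)
if z0 is None: raise SystemExit
ctrl.move_linear([x,y,z0-.026],rate=.08); z=z0-.026; print(z,F())
while z>z0-.046:
    z-=.002; ctrl.move_linear([x,y,z],rate=.06); f=F(); print(round(z,4),round(f,1),ctrl.read_state()["tool_pos"][2].round(4))
    if abs(f)>22: break
zb=z; ctrl.hold(1.0); c=vision.snapshot("scene"); print("held",F(),ctrl.read_state()["t"])
ctrl.move_linear([x,y,z0+.012],rate=.1); ctrl.hold(.3); c2=vision.snapshot("scene"); print("up",F())
pickle.dump((c,c2,zb,z0),open("t1.pkl","wb")); print(ctrl.read_state()["t"])
p=np.round(proj(c,[x,y,.11])).astype(int)
g=[cv2.resize(i["color"][p[1]-45:p[1]+45,p[0]-60:p[0]+60,::-1],(400,300),interpolation=cv2.INTER_CUBIC) for i in (c,c2)]
cv2.imwrite("pics/t1.png",np.hstack(g))
E
python3 t1.py
```

```text
contact 0.09799999999999998 2.784974400822978
0.07199999999999998 8.021720018452548
0.07 8.7 0.072
0.068 9.5 0.0701
0.066 9.7 0.0681
0.064 11.2 0.0662
0.062 9.5 0.0643
0.06 13.7 0.0629
0.058 21.6 0.0625
0.056 28.9 0.0621
held 29.647381181352436 54.625
up -0.8525316917753728
55.6667
```

View pics/t1.png

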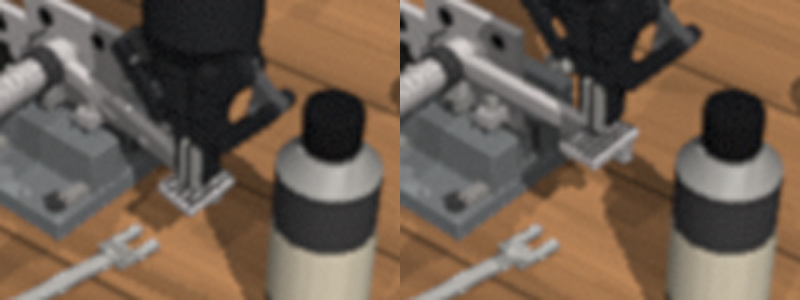

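The left view shows the tread pressed firmly to its stop at (195,190), with the force jumping from 12 to 29 N. The right view shows it back up at (600,145). Now the second press.

```bash
cat > t2.py <<'E'
from h import *
from plant import ctrl, vision
from c1 import capfit
x,y=.648,.1248
ctrl.move_linear([x,y,.098],rate=.1);ctrl.move_linear([x,y,.056],rate=.09); ctrl.hold(1.05); st=ctrl.read_state();print("held",st["wrist_force"],st["tool_pos"],st["t"])
ctrl.move_linear([x,y,.11],rate=.1); ctrl.hold(.1); ctrl.move_linear([x,y,.26],rate=.2); ctrl.movep([.50,.02,.36],down(0)); ctrl.hold(.4)
st=ctrl.read_state(); print(st["t"],st["wrist_force"])
c=vision.snapshot("scene"); cv2.imwrite("pics/t2.png",cv2.resize(c["color"][:,:,::-1],(800,600),interpolation=cv2.INTER_CUBIC))
E
python3 t2.py
```

```text
held [-14.2172  -3.1835  29.1128] [0.6492 0.1246 0.0622] 57.6
60.5333 [ 0.2976 -0.2822 -0.0369]
```

View pics/t2.png

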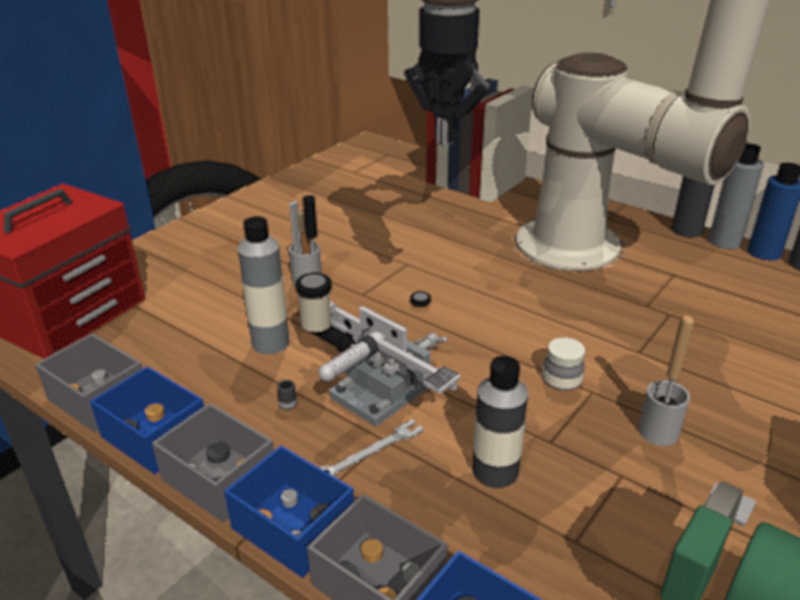

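The final view shows the cap on the pot (314,290), the pedal up (440,378), the brush in its tin (680,350), the bystanders where they started, and the arm clear.

```bash
python3 -c "
from plant import ctrl
print(ctrl.close_job())"
```

```text
the job is handed in; nothing more can be done
None
```

The job is handed in at about 61 s of the 72 s allowed, with no verdict returned. Three strokes were scrubbed, the brush is back in its tin, the cap is seated within about 1 mm of centre, the pedal was pressed to its stop and held twice and left up, and nothing else has visibly moved. The first try at the cap closed on air without shifting it, and the second took it.

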